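# Slide the specimen carrier home and clip it down

## Robot

A 6-joint arm with a two-finger parallel gripper is mounted at the origin on the work surface. World frame = base frame: x ahead of the robot, y to its left, z up, the work surface at z = 0. Lengths are in mm, angles in rad, forces in N, time in s.
With the tool pointing down it reaches from about 400 to 925 mm from the base axis. Payload 12.5 kg.
Tool frame: the origin (TCP) lies at the very end of the fingers, on their centre line; the grasp point (between the pads) lies 19 mm behind it; z points along the fingers, y is the line along which they close (so a half turn about z gives the same grasp; the last joint's range is limited). The gripper opens to 95 mm and grips with 3 to 60 N. Pads are 20 mm wide; open, the fingers measure 119 mm over their backs; the gripper's body (75 mm by 180 mm) begins 59 mm behind the grasp point.
Start: joints at [1.144, 0.491, 1.559, -0, 1.092, -0.106], TCP at [197.062, 593.139, 214.661] pointing down, gripper open.
Joint ranges: [-3.1, 3.1], [-0.84, 2.19], [0.05, 2.79], [-1.13, 4.28], [0.06, 2.93], [-2.69, 2.69]. Speed limits (rad/s): [2.22, 2.22, 2.79, 3.14, 3.14, 3.14].

## Interface

Orientations are given as [roll, pitch, yaw] about the fixed x, y, z axes, in that order (R = Rz(yaw) Ry(pitch) Rx(roll)).
In Python, from cell import * gives the robot as it stands.
- The arm moves only by the tool step_arm, never from a script. Its argument "plan" is a list of rows, each an object of numbers: "x", "y", "z": the shift along the tool's x, y, z in units of 25 mm (1.0 is 25 mm); "rx", "ry", "rz": the turn, a rotation vector about the tool's x, y, z in units of 0.1 rad (1.0 is 0.1 rad). In form: [{"x": .., "y": .., "z": .., "rx": .., "ry": .., "rz": ..}, ...]. A call has exactly 10 rows; each row shifts and turns the commanded pose from where the row before left it, along the tool's axes as they then stand; what a row does not reach is not made up. A row lasts 1/12 s, in which the tool goes at most 41.7 mm and 7.16 degrees, less where a joint would pass 70% of its speed; a pose out of reach is approached as far as the arm can. A call with a number of a shift or a turn outside -1 to 1 is refused whole. A call with a gripper value outside its range is refused whole. "jaw" is the closure, from -1 (fully open) to 1 (shut), so that 0 is half open, set as the call begins (left out, the last holds). The fingers move at their own pace and stop on an object; the grip force is fixed at half the most. Time passes only in rows, so rows that do not move let the fingers close, or fill a call up. It gives the time, the measured TCP pose, the force, the opening and the grip force at its end, in the units of the state.
- state(): the state, without advancing time (a new reading comes with each control period).
- read_camera(name): name is "scene" or "top"; returns a dict with "image" (384x512x3 uint8, red, green, blue), "depth" (384x512 float32, mm along the optical axis (not along the pixel's ray), 0 where there is no reading), "vfov" (degrees; the focal length in pixels is half the picture's height over the tangent of half this angle, whatever the lens; pixels are square), "cx", "cy" (the principal point, pixels), "R" (3x3) and "t" (3): a world point X has camera coordinates R X + t. Camera axes: x right, y down, z forward; pixel columns grow to the right and rows downward; lengths in mm; the calibration is good to about 2 mm. A picture is of the moment at which its call begins.
- job_done(): hands the job in; it is judged then, once.
The state is a dict: "t": time; "joints": joint angles; "qvel": joint speeds; "tau": joint torques, N m; "eef_pos": TCP position; "tcp_rot": TCP orientation; "ft_force": force on the tool from outside, world axes, zero at the start; "moment": the same for the moment, N m; "opening": opening from 0.0 (shut) to 1.0 (fully open); "grip_force": force on a finger pad.
Only numpy, scipy, OpenCV 4.12 (cv2) and the standard library are available. Lean on these libraries where they do the work, as an engineer would, in place of code of your own. Each camera call takes 0.05 s, during which the arm holds its last target. There are 200 camera calls.

## Task

With a fingertip, push the flat specimen carrier along its rails, towards the end with the cross-bar stop, until it drops into its locating notches, and then push the hold-down clip by its upright pin so that it swings right across over the seated carrier. Only push: the carrier must never be lifted off or tipped on its rails, and the little bottles, boxes and tools around it must be left where they are. Finish with the hand clear.

Things in the scene. Friction and masses are not known exactly. Their poses are not given: they have to be found in the camera images.
- track: Fixed white base plate 420x170x12 mm with two rails (y=+-29.5 to 47.5 mm, tops at z=32 mm) and dark guide strips outside them (8 mm thick, tops z=41). Between the rails: open down to the plate. Origin: centre of underside, on the bench. x: along the rails, the way to push, within 20 deg of the robot's right; z up. Rails: x=-200 to a cross-bar stop at x=175 (top z=48).
- carrier: Loose aluminium plate 130 (along rails, x) x92x8 mm, 0.28-0.56 kg, on four feet 7 mm high; side play 1.5 mm. Origin: centre of the plate's underside (feet excluded), axes as the track's; z=39 mm while sliding, 32 when dropped home (top face z=40, just below the guide tops). Starts 130-210 mm short of home; slides at 0.5-3 N. Brass mount, 36 mm across, top 26 mm above origin, fixed at x=+32.
- clip (a joint): Swing (rad) of the steel hold-down clip about an upright pivot. 0: bar folded back along track -x, outside the guide; growing: free end swings in over the rails (to track -y, then +x); 1.57: straight across; stop 1.6. Bar 12 mm wide, z=43-49 mm: passes over the dropped carrier, strikes a raised one. Starts 0-0.2, stays where left, needs under 1 N at the pin.
- clip_pin (a point): Centre of the top of the clip's upright round pin (12 mm diameter, 36 mm tall, z=49 to 85 mm) at its free end, 50 mm from the pivot. Push the pin's side.
- vial_a: Bystander, loose beside the track, to be left alone: amber glass vial, 25 mm across, 56 mm tall. Origin: centre of its underside.
- vial_b: Bystander, loose beside the track, to be left alone: amber glass vial, 25 mm across, 56 mm tall. Origin: centre of its underside.
- vial_c: Bystander, loose beside the track, to be left alone: clear glass vial with white cap, 28 mm across, 50 mm tall. Origin: centre of its underside.
- box_a: Bystander, loose beside the track, to be left alone: clear plastic specimen box 60 x 60 x 20 mm. Origin: centre of its underside.
- box_b: Bystander, loose beside the track, to be left alone: clear plastic specimen box 60 x 60 x 20 mm. Origin: centre of its underside.
- spare_mount: Bystander, loose beside the track, to be left alone: spare round brass mount, 36 mm across, 18 mm tall. Origin: centre of its underside.
- tweezers: Bystander, loose beside the track, to be left alone: steel tweezers 110 mm long, 6 mm high, lying flat. Origin: centre of its underside.
- home (a point): Where the carrier's origin lies once home (track x=90, y=0, z=32 mm), 2 mm play either way. There its feet fall 7 mm into notches in the rails: centred at track x=40 (18 mm long) and x=135 (34 mm long). It then stops dead against further pushing. Pushed too fast it may skip over, to the stop 20 mm farther on: keep to 30 mm/s or less near home.
- push_lip (a point): Point on the carrier's flat rear face, the place to push: carrier x=-65, y=0, 15 mm above its origin. The upright lip here is 56 mm wide, 6 mm thick, its top 22 mm above the origin; below it the face goes on down to the plate's underside.
- clip_pivot (a point): Clip pivot axis, at the top of the bar: track x=70, y=68, z=49 mm.
There are look-alikes about, which are no part of the job. There is more than one size of the carrier; the one meant has the size given above.

How it is judged:
By the outcome, as a careful person would: the job done as asked, in the order asked, and still so for the second after the job is handed in, with the robot touching nothing.
It also fails if it takes over 48 s, if anything falls off the work surface, if the arm or the gripper's body presses on something with over 40 N, if the wrist force passes 120 N, or if a joint passes its speed limit or range.

## Working session

There is one attempt and no reset: what is moved stays moved. The work goes in short steps, Python scripts to look and compute and a tool call to move; the robot and the scene stay as the last step left them, time stands still between calls to the robot, and variables do not carry over. Pictures are saved under pics/ and viewed, at most 10 in all, crops included, and the job is handed in when it is done.

Besides the shell and the picture viewer there is one more tool, called after ">>>" by a JSON object that holds its "op" and its "data". step_arm: Moves the arm, as the interface text tells. Shifts and turns lie within -1 to 1; 1 stands for 25 mm of shift or 0.1 rad of turn. Its arguments: {"type":"object","properties":{"plan":{"type":"array","items":{"type":"object","properties":{"x":{"type":"number"},"y":{"type":"number"},"z":{"type":"number"},"rx":{"type":"number"},"ry":{"type":"number"},"rz":{"type":"number"}}}},"jaw":{"type":"number"}},"required":["plan"]}

```bash
mkdir -p pics; cat > h.py <<'E'
from cell import *
import numpy as np, cv2
def cam(n):
    c=read_camera(n); c['f']=c['image'].shape[0]/2/np.tan(np.radians(c['vfov'])/2); c['R']=np.array(c['R']); c['t']=np.array(c['t']); return c
def ray(c,u,v,z):
    d=c['R'].T@np.array([(u-c['cx'])/c['f'],(v-c['cy'])/c['f'],1]); o=-c['R'].T@c['t']
    return o+d*(z-o[2])/d[2]
def proj(c,X):
    p=c['R']@np.array(X)+c['t']; return c['f']*p[:2]/p[2]+[c['cx'],c['cy']]
def cloud(c):
    v,u=np.mgrid[:384,:512]; d=c['depth']
    P=np.stack([(u-c['cx'])/c['f']*d,(v-c['cy'])/c['f']*d,d],-1)
    return (P-c['t'])@c['R']
E
python3 - <<'E'
from h import *
import pickle
for n in ('top','scene'):
    c=cam(n); pickle.dump(c,open(n+'.pkl','wb'))
    cv2.imwrite(f'pics/{n}0.png',cv2.resize(c['image'][:,:,::-1],(800,600),interpolation=cv2.INTER_CUBIC))
    print(n,c['f'],c['cx'],c['cy'],-c['R'].T@c['t'])
print(state())
E
```

```text
top 451.94899579074 264.351569227485 188.48307127313382 [ 225.67069982   39.57562223 1424.8338351 ]
scene 499.7323109352605 255.62767566357545 186.4587854654259 [976.39071622 593.7897577  988.93252952]
{'t': 0.1, 'joints': array([ 1.14437854e+00,  4.91493339e-01,  1.55938547e+00, -3.10019389e-05,
        1.09170927e+00, -1.05596438e-01]), 'qvel': array([-0.00051032, -0.00162475, -0.0018042 , -0.0016753 , -0.00050071,
       -0.00024866]), 'tau': array([ 1.92389758e-03, -6.13630342e+01, -2.58608669e+01,  6.93726051e-02,
        4.70219110e-02, -6.71134239e-05]), 'eef_pos': array([196.98465487, 592.91757126, 214.12492438]), 'tcp_rot': array([-3.14059987e+00, -7.75741944e-05,  2.82078557e+00]), 'ft_force': array([ 0.38901691, -0.12579201, -0.26425387]), 'moment': array([-0.01543698,  0.02836823,  0.00677453]), 'grip_force': 0.0, 'opening': 1.0003834393153073}
```

View pics/top0.png

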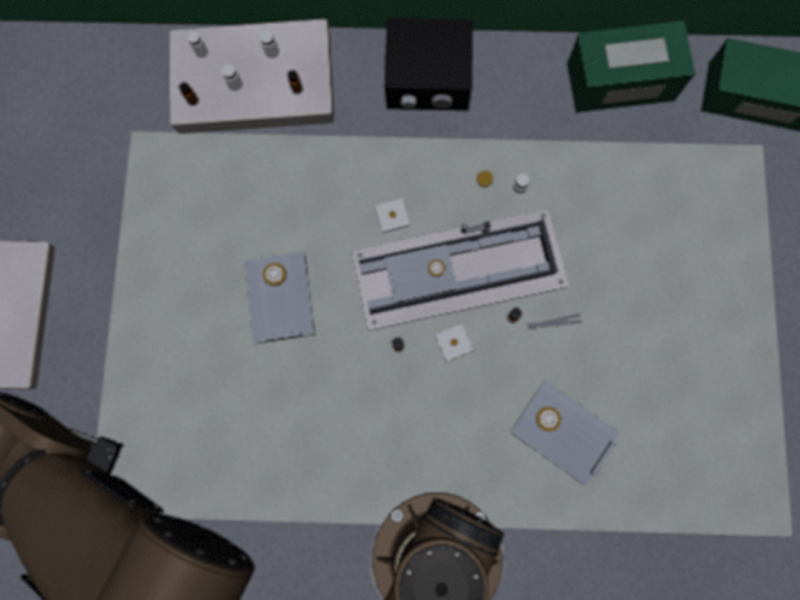

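View pics/scene0.png

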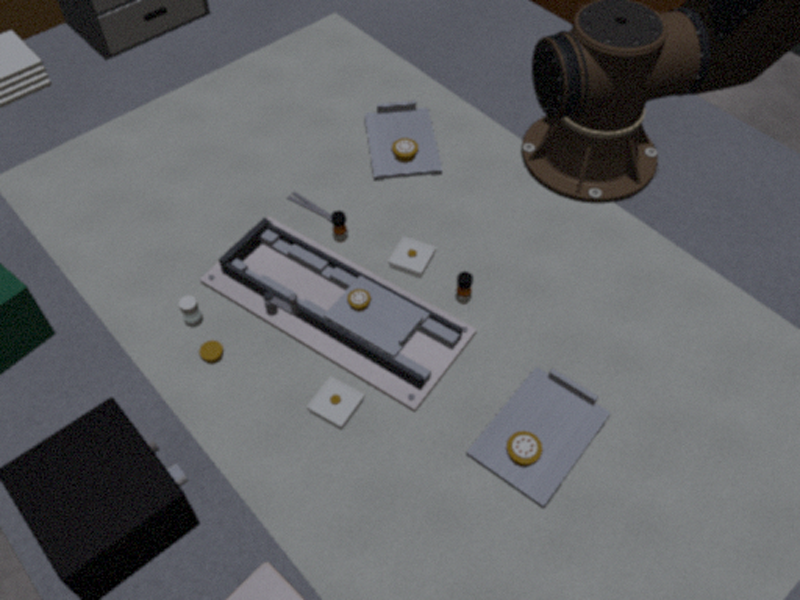

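The top view shows the track at about (355-568, 212-328), with its cross-bar stop at the right end, (550,245). A carrier sits on the rails at about (423,272), and the clip is at about (475,228). There are three candidate carriers: on the rails (423,272), on the bench at left (280,297), and on the bench at lower right (565,432). The one on the rails should be the 130x92 one. I'll measure it and check with an enlarged crop.

```bash
python3 - <<'E'
from h import *
import pickle
c=pickle.load(open('top.pkl','rb')); s=pickle.load(open('scene.pkl','rb'))
k=512/800
# plate mask: light pixels near the track
P=cloud(c); hsv=cv2.cvtColor(c['image'],cv2.COLOR_RGB2HSV)
roi=np.zeros((384,512),bool); roi[130:216,218:370]=1
hgt=(P[:,:,2]>6)&(P[:,:,2]<100)&roi
n,l,st,_=cv2.connectedComponentsWithStats(hgt.astype(np.uint8))
b=l==1+np.argmax(st[1:,4]); 
pts=P[b]; pl=pts[(pts[:,2]<18)]
print('bench z',np.median(P[100:120,100:300,2]),'plate z',np.median(pl[:,2]))
r=cv2.minAreaRect(pts[:,:2].astype(np.float32)); print('rect',r)
cn=np.array([ray(c,u*k,v*k,12)[:2] for u,v in [(353,255),(545,212),(568,285),(370,328)]],np.float32)
print('clicked',cn.round(1), cv2.minAreaRect(cn))
cs=np.array([ray(s,u*k,v*k,12)[:2] for u,v in [(413,404),(202,277),(268,218),(475,330)]],np.float32)
print('scene',cs.round(1), cv2.minAreaRect(cs))
for nm,q in {'onrail':([(390,257),(447,246),(457,290),(398,303)],47),'left':([(246,259),(304,253),(314,334),(254,343)],15),'right':([(545,383),(618,434),(588,482),(512,433)],15)}.items():
    a=np.array([ray(c,u*k,v*k,q[1])[:2] for u,v in q[0]]); print(nm,np.linalg.norm(np.roll(a,-1,0)-a,axis=1).round())
t=cv2.resize(c['image'][130:220,216:376,::-1],(800,450),interpolation=cv2.INTER_CUBIC)
cv2.imwrite('pics/tc.png',cv2.convertScaleAbs(t,alpha=1.5))
t=cv2.resize(s['image'][130:270,120:310,::-1],(800,590),interpolation=cv2.INTER_CUBIC)
cv2.imwrite('pics/sc.png',cv2.convertScaleAbs(t,alpha=1.5))
E
```

```text
bench z -1.3403554548618606 plate z 10.927051632825114
rect ((573.2630615234375, -35.93214416503906), (180.88853454589844, 425.8198547363281), 14.072854995727539)
clicked [[ 589.6  183.2]
 [ 692.7 -213.5]
 [ 538.  -259.1]
 [ 438.3  142. ]] ((563.785400390625, -37.95539855957031), (161.18197631835938, 415.0836486816406), 14.566308975219727)
scene [[ 597.6  182.3]
 [ 696.9 -217.2]
 [ 541.2 -253.4]
 [ 440.6  149. ]] ((568.7276000976562, -34.1085205078125), (160.4116973876953, 417.13104248046875), 13.956456184387207)
onrail [117.  93. 120.  96.]
left [120. 170. 122. 176.]
right [171. 111. 171. 119.]
```

View pics/tc.png

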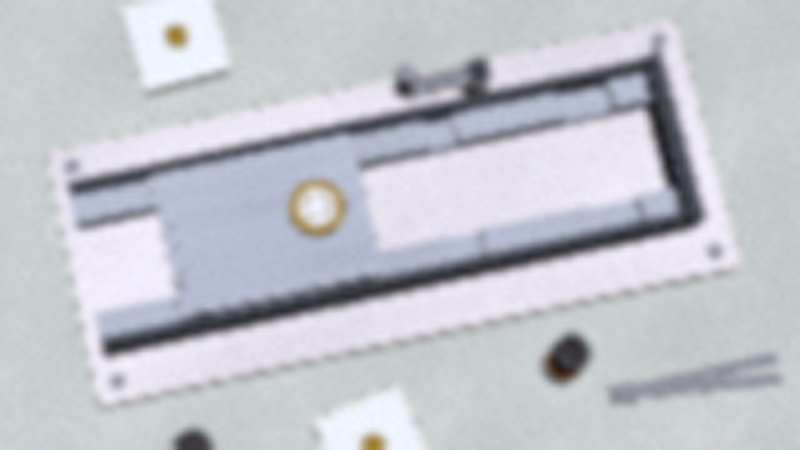

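View pics/sc.png

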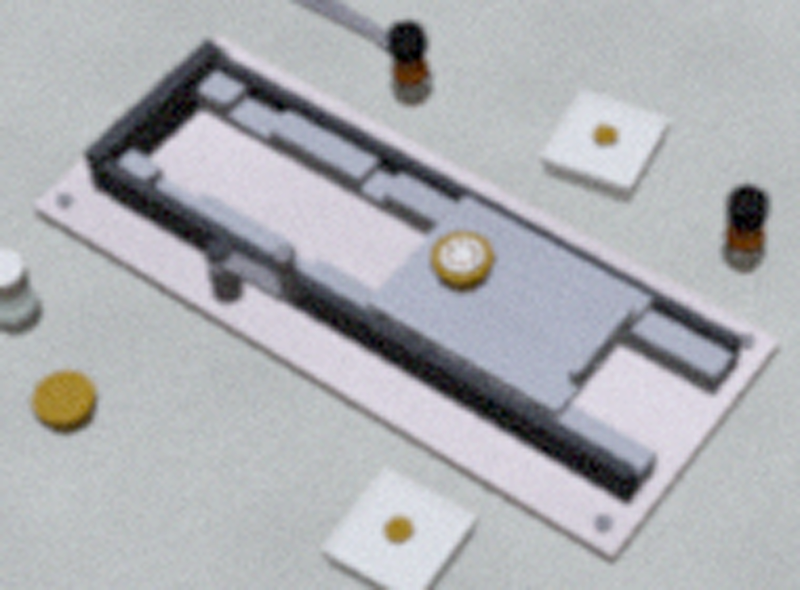

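The crops confirm it: the carrier on the rails, with its mount at crop (316,206), measures about 120x95 mm by rough clicks, while the bench ones are about 120x173. The clip's pivot is at crop (478,72) and its pin at (405,80). Next, the poses.

```bash
python3 - <<'E'
from h import *
import pickle
c=pickle.load(open('top.pkl','rb')); s=pickle.load(open('scene.pkl','rb'))
T=lambda u,v,z: ray(c,(u+.5)/5-.5+216,(v+.5)/5-.5+130,z)
kk=190/800
S=lambda u,v,z: ray(s,(u+.5)*kk-.5+120,(v+.5)*140/590-.5+130,z)
pair=[('c-xl',(52,152),(612,558)),('c+xl',(672,22),(38,207)),('c+xr',(740,265),(215,40)),('c-xr',(105,405),(776,346))]
A=np.array([T(*p[1],12)[:2] for p in pair]); B=np.array([S(*p[2],12)[:2] for p in pair])
for n,q in(('top',A),('scene',B)):
    d=(q[1]+q[2]-q[0]-q[3])/2; yaw=np.degrees(np.arctan2(d[1],d[0])); print(n,q.mean(0).round(1),yaw.round(2),np.linalg.norm(d).round(),np.linalg.norm(q[0]-q[3]).round())
M=(A+B)/2; o=M.mean(0); d=(M[1]+M[2]-M[0]-M[3]); ex=d/np.linalg.norm(d); ey=np.array([-ex[1],ex[0]])
print('o',o,'ex',ex,'yaw',np.arctan2(ex[1],ex[0]))
tr=lambda p:(np.array([(p[:2]-o)@ex,(p[:2]-o)@ey])).round(1)
print('mount',tr(T(316,206,65)),tr(S(462,250,65)))
print('lip ends top z61',tr(T(160,178,47)),tr(T(178,302,47)), tr(S(640,298,61)),tr(S(575,376,61)))
print('pin',tr(T(405,80,67)),tr(S(283,243,85)),'pivot',tr(T(478,72,60)))
P=cloud(c)
for nm,u,v in [('vialb',568,355),('tweez',700,380),('vial l',193,440),('box',175,35),('box2',373,430)]: print(nm,tr(T(u,v,20)))
print('home w',o+90*ex,'start tcp',tr(np.array(state()['eef_pos'])))
np.savez('tr.npz',o=o,ex=ex,ey=ey)
E
```

```text
top [568.1 -37.7] -76.05 414.0 169.0
scene [571.7 -32.7] -76.23 417.0 165.0
o [569.88048174 -35.19897506] ex [ 0.23956514 -0.97088029] yaw -1.3288783985971175
mount [-50.2  -1.9] [-49.5  -2.5]
lip ends top z61 [-140.7   40.9] [-146.   -39.3] [-147.6  -33.7] [-147.8   28.8]
pin [21.6 64.7] [23.7 60.9] pivot [68.4 62. ]
vialb [  87.3 -119.6]
tweez [ 164.4 -152.8]
vial l [-154.9 -122. ]
box [-111.2  139.5]
box2 [ -43.4 -139.9]
home w [ 591.44134475 -122.57820134] start tcp [-699.2 -211.6]
```

>>> {"op": "step_arm", "data": {"plan": [{"rz":1},{"rz":1},{"rz":1},{"rz":1},{"rz":1},{"rz":1},{"rz":1},{"rz":1},{"rz":1},{"rz":1}], "jaw": 1}}

```text
schema error: expected keys x, y, z, rx, ry, rz
```

>>> {"op": "step_arm", "data": {"plan": [{"x":-0.9,"y":0.37,"rz":0.08},{"x":-0.9,"y":0.37},{"x":-0.9,"y":0.37},{"x":-0.9,"y":0.37},{"x":-0.9,"y":0.37},{"x":-0.9,"y":0.37},{"x":-0.9,"y":0.37},{"x":-0.9,"y":0.37},{"x":-0.9,"y":0.37},{"x":-0.9,"y":0.37}]}}

```text
schema error: expected keys x, y, z, rx, ry, rz
```

>>> {"op": "step_arm", "data": {"plan": [{"x":-0.9,"y":0.37},{"x":-0.9,"y":0.37},{"x":-0.9,"y":0.37},{"x":-0.9,"y":0.37},{"x":-0.9,"y":0.37},{"x":-0.9,"y":0.37},{"x":-0.9,"y":0.37},{"x":-0.9,"y":0.37},{"x":-0.9,"y":0.37},{"x":-0.9,"y":0.37}]}}

```text
schema error: expected keys x, y, z, rx, ry, rz
```

All six keys are required.

>>> {"op": "step_arm", "data": {"plan": [{"x":0,"y":0,"z":0,"rx":0,"ry":0,"rz":1},{"x":0,"y":0,"z":0,"rx":0,"ry":0,"rz":1},{"x":0,"y":0,"z":0,"rx":0,"ry":0,"rz":1},{"x":0,"y":0,"z":0,"rx":0,"ry":0,"rz":1},{"x":0,"y":0,"z":0,"rx":0,"ry":0,"rz":1},{"x":0,"y":0,"z":0,"rx":0,"ry":0,"rz":1},{"x":0,"y":0,"z":0,"rx":0,"ry":0,"rz":1},{"x":0,"y":0,"z":0,"rx":0,"ry":0,"rz":1},{"x":0,"y":0,"z":0,"rx":0,"ry":0,"rz":1},{"x":0,"y":0,"z":0,"rx":0,"ry":0,"rz":1}], "jaw": 1}}

```text
t: 0.93
eef_pos: [197.0, 593.0, 214.3]
tcp_rot: [-3.141, 0.001, 1.816]
ft_force: [-1.0, 0.8, 0.3]
opening: 0.353
grip_force: 0.0
```

>>> {"op": "step_arm", "data": {"plan": [{"x":-0.9,"y":0.37,"z":0,"rx":0,"ry":0,"rz":0.08},{"x":-0.9,"y":0.37,"z":0,"rx":0,"ry":0,"rz":0},{"x":-0.9,"y":0.37,"z":0,"rx":0,"ry":0,"rz":0},{"x":-0.9,"y":0.37,"z":0,"rx":0,"ry":0,"rz":0},{"x":-0.9,"y":0.37,"z":0,"rx":0,"ry":0,"rz":0},{"x":-0.9,"y":0.37,"z":0,"rx":0,"ry":0,"rz":0},{"x":-0.9,"y":0.37,"z":0,"rx":0,"ry":0,"rz":0},{"x":-0.9,"y":0.37,"z":0,"rx":0,"ry":0,"rz":0},{"x":-0.9,"y":0.37,"z":0,"rx":0,"ry":0,"rz":0},{"x":-0.9,"y":0.37,"z":0,"rx":0,"ry":0,"rz":0}]}}

```text
t: 1.77
eef_pos: [341.4, 395.9, 214.5]
tcp_rot: [-3.141, 0.0, 1.813]
ft_force: [0.6, 0.5, -0.5]
opening: 0.002
grip_force: 0.0
```

```bash
cat > w.py <<'E'
from h import *
z=np.load('tr.npz'); o=z['o']-2.5*z['ey']
s=state(); p=s['eef_pos']; print('t',s['t'],'track',((p[:2]-o)@z['ex']).round(1),((p[:2]-o)@z['ey']).round(1),'z',p[2].round(1),'rot',s['tcp_rot'].round(3),'F track',(s['ft_force'][:2]@z['ex']).round(2),(s['ft_force'][:2]@z['ey']).round(2),s['ft_force'][2].round(2),'op',s['opening'])
E
python3 w.py
```

```text
t 1.7667 track -473.3 -116.1 z 214.5 rot [-3.141  0.     1.813] F track -0.32 0.69 -0.51 op 0.0020244232170370594
```

>>> {"op": "step_arm", "data": {"plan": [{"x":-1,"y":0.42,"z":0.2,"rx":0,"ry":0,"rz":0},{"x":-1,"y":0.42,"z":0.2,"rx":0,"ry":0,"rz":0},{"x":-1,"y":0.42,"z":0.2,"rx":0,"ry":0,"rz":0},{"x":-1,"y":0.42,"z":0.2,"rx":0,"ry":0,"rz":0},{"x":-1,"y":0.42,"z":0.2,"rx":0,"ry":0,"rz":0},{"x":-1,"y":0.42,"z":0.2,"rx":0,"ry":0,"rz":0},{"x":-1,"y":0.42,"z":0.2,"rx":0,"ry":0,"rz":0},{"x":-1,"y":0.42,"z":0.2,"rx":0,"ry":0,"rz":0},{"x":-1,"y":0.42,"z":0.2,"rx":0,"ry":0,"rz":0},{"x":-1,"y":0.42,"z":0.2,"rx":0,"ry":0,"rz":0}]}}

```text
t: 2.6
eef_pos: [503.3, 178.2, 164.2]
tcp_rot: [-3.141, -0.0, 1.813]
ft_force: [0.1, -0.2, -0.4]
opening: 0.002
grip_force: 0.0
```

```bash
python3 w.py
```

```text
t 2.6 track -223.1 -11.0 z 164.2 rot [-3.141 -0.     1.813] F track 0.21 0.02 -0.44 op 0.0024111462643770717
```

>>> {"op": "step_arm", "data": {"plan": [{"x":-0.4,"y":0.11,"z":0,"rx":0,"ry":0,"rz":0},{"x":-0.4,"y":0.11,"z":0,"rx":0,"ry":0,"rz":0},{"x":-0.4,"y":0.11,"z":0.4,"rx":0,"ry":0,"rz":0},{"x":-0.3,"y":0.11,"z":0.8,"rx":0,"ry":0,"rz":0},{"x":0,"y":0,"z":0.8,"rx":0,"ry":0,"rz":0},{"x":0,"y":0,"z":0.8,"rx":0,"ry":0,"rz":0},{"x":0,"y":0,"z":0.8,"rx":0,"ry":0,"rz":0},{"x":0,"y":0,"z":0.6,"rx":0,"ry":0,"rz":0},{"x":0,"y":0,"z":0.4,"rx":0,"ry":0,"rz":0},{"x":0,"y":0,"z":0.2,"rx":0,"ry":0,"rz":0}]}}

```text
t: 3.43
eef_pos: [521.7, 146.0, 43.2]
tcp_rot: [-3.14, -0.0, 1.814]
ft_force: [-0.0, 0.4, 0.8]
opening: 0.005
grip_force: 0.0
```

```bash
python3 w.py; python3 - <<'E'
from h import *
c=cam('top');s=cam('scene')
a=cv2.resize(c['image'][130:220,216:376,::-1],(640,360),interpolation=cv2.INTER_CUBIC)
b=cv2.resize(s['image'][170:250,200:340,::-1],(420,240),interpolation=cv2.INTER_CUBIC)
im=np.zeros((600,640,3),np.uint8); im[:360]=a; im[360:,:420]=b
cv2.imwrite('pics/close.png',cv2.convertScaleAbs(im,alpha=1.5))
E
```

```text
t 3.4333 track -187.5 -0.9 z 43.2 rot [-3.14  -0.     1.814] F track -0.36 0.04 0.82 op 0.00529387639549926
```

View pics/close.png

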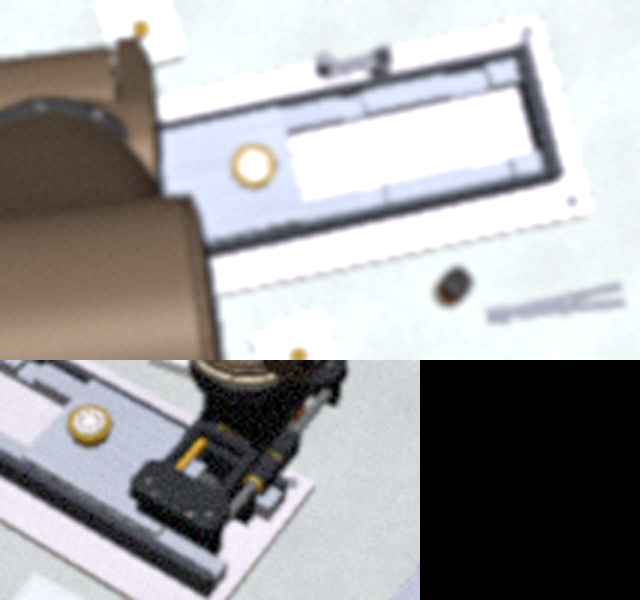

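The scene crop at (240,470) shows the closed fingers down between the rails, behind the carrier, which hasn't moved. Now the push.

>>> {"op": "step_arm", "data": {"plan": [{"x":-0.12,"y":0,"z":0,"rx":0,"ry":0,"rz":0},{"x":-0.12,"y":0,"z":0,"rx":0,"ry":0,"rz":0},{"x":-0.12,"y":0,"z":0,"rx":0,"ry":0,"rz":0},{"x":-0.12,"y":0,"z":0,"rx":0,"ry":0,"rz":0},{"x":-0.12,"y":0,"z":0,"rx":0,"ry":0,"rz":0},{"x":-0.12,"y":0,"z":0,"rx":0,"ry":0,"rz":0},{"x":-0.12,"y":0,"z":0,"rx":0,"ry":0,"rz":0},{"x":-0.12,"y":0,"z":0,"rx":0,"ry":0,"rz":0},{"x":-0.12,"y":0,"z":0,"rx":0,"ry":0,"rz":0},{"x":-0.12,"y":0,"z":0,"rx":0,"ry":0,"rz":0}]}}

```text
t: 4.37
eef_pos: [529.7, 116.3, 44.6]
tcp_rot: [3.142, -0.0, 1.813]
ft_force: [-0.0, 0.5, 1.4]
opening: 0.003
grip_force: 0.4
```

>>> {"op": "step_arm", "data": {"plan": [{"x":-0.14,"y":0,"z":0,"rx":0,"ry":0,"rz":0},{"x":-0.14,"y":0,"z":0,"rx":0,"ry":0,"rz":0},{"x":-0.14,"y":0,"z":0,"rx":0,"ry":0,"rz":0},{"x":-0.14,"y":0,"z":0,"rx":0,"ry":0,"rz":0},{"x":-0.14,"y":0,"z":0,"rx":0,"ry":0,"rz":0},{"x":-0.14,"y":0,"z":0,"rx":0,"ry":0,"rz":0},{"x":-0.14,"y":0,"z":0,"rx":0,"ry":0,"rz":0},{"x":-0.14,"y":0,"z":0,"rx":0,"ry":0,"rz":0},{"x":-0.14,"y":0,"z":0,"rx":0,"ry":0,"rz":0},{"x":-0.14,"y":0,"z":0,"rx":0,"ry":0,"rz":0}]}}

```text
t: 5.2
eef_pos: [538.1, 82.2, 44.6]
tcp_rot: [3.142, -0.0, 1.813]
ft_force: [0.1, 1.7, 0.8]
opening: 0.003
grip_force: 0.4
```

```bash
python3 w.py
```

```text
t 5.2 track -121.6 -0.2 z 44.6 rot [ 3.142 -0.     1.813] F track -1.6 0.54 0.79 op 0.0026057720304893625
```

>>> {"op": "step_arm", "data": {"plan": [{"x":-0.14,"y":0,"z":0,"rx":0,"ry":0,"rz":0},{"x":-0.14,"y":0,"z":0,"rx":0,"ry":0,"rz":0},{"x":-0.14,"y":0,"z":0,"rx":0,"ry":0,"rz":0},{"x":-0.14,"y":0,"z":0,"rx":0,"ry":0,"rz":0},{"x":-0.14,"y":0,"z":0,"rx":0,"ry":0,"rz":0},{"x":-0.14,"y":0,"z":0,"rx":0,"ry":0,"rz":0},{"x":-0.14,"y":0,"z":0,"rx":0,"ry":0,"rz":0},{"x":-0.14,"y":0,"z":0,"rx":0,"ry":0,"rz":0},{"x":-0.14,"y":0,"z":0,"rx":0,"ry":0,"rz":0},{"x":-0.14,"y":0,"z":0,"rx":0,"ry":0,"rz":0}]}}

```text
t: 6.03
eef_pos: [546.5, 48.2, 44.7]
tcp_rot: [3.142, -0.0, 1.813]
ft_force: [-0.3, 0.9, 0.0]
opening: 0.001
grip_force: 0.4
```

>>> {"op": "step_arm", "data": {"plan": [{"x":-0.14,"y":0,"z":0,"rx":0,"ry":0,"rz":0},{"x":-0.14,"y":0,"z":0,"rx":0,"ry":0,"rz":0},{"x":-0.14,"y":0,"z":0,"rx":0,"ry":0,"rz":0},{"x":-0.14,"y":0,"z":0,"rx":0,"ry":0,"rz":0},{"x":-0.14,"y":0,"z":0,"rx":0,"ry":0,"rz":0},{"x":-0.14,"y":0,"z":0,"rx":0,"ry":0,"rz":0},{"x":-0.14,"y":0,"z":0,"rx":0,"ry":0,"rz":0},{"x":-0.14,"y":0,"z":0,"rx":0,"ry":0,"rz":0},{"x":-0.14,"y":0,"z":0,"rx":0,"ry":0,"rz":0},{"x":-0.14,"y":0,"z":0,"rx":0,"ry":0,"rz":0}]}}

```text
t: 6.87
eef_pos: [554.9, 14.3, 44.6]
tcp_rot: [3.141, -0.0, 1.813]
ft_force: [-0.6, 0.6, 0.4]
opening: 0.004
grip_force: 0.4
```

>>> {"op": "step_arm", "data": {"plan": [{"x":-0.08,"y":0,"z":0,"rx":0,"ry":0,"rz":0},{"x":-0.08,"y":0,"z":0,"rx":0,"ry":0,"rz":0},{"x":-0.08,"y":0,"z":0,"rx":0,"ry":0,"rz":0},{"x":-0.08,"y":0,"z":0,"rx":0,"ry":0,"rz":0},{"x":-0.08,"y":0,"z":0,"rx":0,"ry":0,"rz":0},{"x":-0.08,"y":0,"z":0,"rx":0,"ry":0,"rz":0},{"x":-0.08,"y":0,"z":0,"rx":0,"ry":0,"rz":0},{"x":-0.08,"y":0,"z":0,"rx":0,"ry":0,"rz":0},{"x":-0.08,"y":0,"z":0,"rx":0,"ry":0,"rz":0},{"x":-0.08,"y":0,"z":0,"rx":0,"ry":0,"rz":0}]}}

```text
t: 7.7
eef_pos: [559.7, -5.0, 44.6]
tcp_rot: [3.141, -0.0, 1.813]
ft_force: [-0.1, 0.9, 0.4]
opening: 0.007
grip_force: 0.4
```

```bash
python3 w.py
```

```text
t 7.7 track -31.8 -0.2 z 44.6 rot [ 3.141 -0.     1.813] F track -0.91 0.08 0.4 op 0.007284116690870216
```

>>> {"op": "step_arm", "data": {"plan": [{"x":-0.08,"y":0,"z":0,"rx":0,"ry":0,"rz":0},{"x":-0.08,"y":0,"z":0,"rx":0,"ry":0,"rz":0},{"x":-0.08,"y":0,"z":0,"rx":0,"ry":0,"rz":0},{"x":-0.08,"y":0,"z":0,"rx":0,"ry":0,"rz":0},{"x":-0.08,"y":0,"z":0,"rx":0,"ry":0,"rz":0},{"x":-0.08,"y":0,"z":0,"rx":0,"ry":0,"rz":0},{"x":-0.08,"y":0,"z":0,"rx":0,"ry":0,"rz":0},{"x":-0.08,"y":0,"z":0,"rx":0,"ry":0,"rz":0},{"x":-0.08,"y":0,"z":0,"rx":0,"ry":0,"rz":0},{"x":-0.08,"y":0,"z":0,"rx":0,"ry":0,"rz":0}]}}

```text
t: 8.53
eef_pos: [564.4, -24.4, 44.6]
tcp_rot: [-3.142, -0.0, 1.813]
ft_force: [-0.1, 0.9, 0.4]
opening: 0.005
grip_force: 0.4
```

>>> {"op": "step_arm", "data": {"plan": [{"x":-0.06,"y":0,"z":0,"rx":0,"ry":0,"rz":0},{"x":-0.06,"y":0,"z":0,"rx":0,"ry":0,"rz":0},{"x":-0.06,"y":0,"z":0,"rx":0,"ry":0,"rz":0},{"x":-0.06,"y":0,"z":0,"rx":0,"ry":0,"rz":0},{"x":-0.06,"y":0,"z":0,"rx":0,"ry":0,"rz":0},{"x":-0.06,"y":0,"z":0,"rx":0,"ry":0,"rz":0},{"x":-0.06,"y":0,"z":0,"rx":0,"ry":0,"rz":0},{"x":-0.06,"y":0,"z":0,"rx":0,"ry":0,"rz":0},{"x":-0.06,"y":0,"z":0,"rx":0,"ry":0,"rz":0},{"x":-0.06,"y":0,"z":0,"rx":0,"ry":0,"rz":0}]}}

```text
t: 9.37
eef_pos: [568.0, -38.9, 44.6]
tcp_rot: [3.142, -0.0, 1.813]
ft_force: [1.1, 0.6, 0.6]
opening: 0.001
grip_force: 0.4
```

```bash
python3 w.py
```

```text
t 9.3667 track 3.2 -0.2 z 44.6 rot [ 3.142 -0.     1.813] F track -0.37 1.2 0.64 op 0.0014796517717777596
```

>>> {"op": "step_arm", "data": {"plan": [{"x":-0.04,"y":0,"z":0,"rx":0,"ry":0,"rz":0},{"x":-0.04,"y":0,"z":0,"rx":0,"ry":0,"rz":0},{"x":-0.04,"y":0,"z":0,"rx":0,"ry":0,"rz":0},{"x":-0.04,"y":0,"z":0,"rx":0,"ry":0,"rz":0},{"x":-0.04,"y":0,"z":0,"rx":0,"ry":0,"rz":0},{"x":-0.04,"y":0,"z":0,"rx":0,"ry":0,"rz":0},{"x":-0.04,"y":0,"z":0,"rx":0,"ry":0,"rz":0},{"x":-0.04,"y":0,"z":0,"rx":0,"ry":0,"rz":0},{"x":0,"y":0,"z":0,"rx":0,"ry":0,"rz":0},{"x":0,"y":0,"z":0,"rx":0,"ry":0,"rz":0}]}}

```text
t: 10.2
eef_pos: [570.0, -46.7, 44.6]
tcp_rot: [3.141, 0.0, 1.813]
ft_force: [0.1, -0.4, -0.9]
opening: 0.004
grip_force: 0.0
```

```bash
python3 w.py
```

```text
t 10.2 track 11.2 -0.2 z 44.6 rot [3.141 0.    1.813] F track 0.45 0.02 -0.92 op 0.0037119642323280677
```

>>> {"op": "step_arm", "data": {"plan": [{"x":-0.04,"y":0,"z":0,"rx":0,"ry":0,"rz":0},{"x":-0.04,"y":0,"z":0,"rx":0,"ry":0,"rz":0},{"x":-0.04,"y":0,"z":0,"rx":0,"ry":0,"rz":0},{"x":0,"y":0,"z":0,"rx":0,"ry":0,"rz":0},{"x":0,"y":0,"z":0,"rx":0,"ry":0,"rz":0},{"x":0,"y":0,"z":0,"rx":0,"ry":0,"rz":0},{"x":0,"y":0,"z":0,"rx":0,"ry":0,"rz":0},{"x":0,"y":0,"z":0,"rx":0,"ry":0,"rz":0},{"x":0,"y":0,"z":0,"rx":0,"ry":0,"rz":0},{"x":0,"y":0,"z":0,"rx":0,"ry":0,"rz":0}]}}

```text
t: 11.03
eef_pos: [570.6, -49.5, 44.6]
tcp_rot: [3.142, -0.0, 1.813]
ft_force: [-0.6, -1.4, 0.4]
opening: 0.006
grip_force: 0.0
```

```bash
python3 w.py;  python3 - <<'E'
from h import *
c=cam('top');s=cam('scene')
a=cv2.resize(c['image'][130:220,216:376,::-1],(640,360),interpolation=cv2.INTER_CUBIC)
b=cv2.resize(s['image'][130:210,120:260,::-1],(420,240),interpolation=cv2.INTER_CUBIC)
im=np.zeros((600,640,3),np.uint8); im[:360]=a; im[360:,:420]=b
cv2.imwrite('pics/drop.png',cv2.convertScaleAbs(im,alpha=1.4))
P=cloud(s); z=np.load('tr.npz'); o=z['o']-2.5*z['ey']; d=P[:,:,:2]-o; X=d@z['ex']; Y=d@z['ey']
m=(abs(Y)<40)&(P[:,:,2]>25)&(P[:,:,2]<90)
for x in range(60,160,10):
    q=P[m&(abs(X-x)<5)][:,2]; print(x,len(q),np.percentile(q,[10,50,90]).round(1) if len(q) else '')
E
```

```text
t 11.0333 track 14.0 -0.2 z 44.6 rot [ 3.142 -0.     1.813] F track 1.25 -0.89 0.39 op 0.005718845269388166
60 8 [38.8 40.  42.2]
70 7 [38.6 39.6 42.7]
80 15 [38.1 39.5 42.9]
90 24 [38.9 40.7 43.4]
100 9 [38.1 39.9 41. ]
110 13 [37.2 40.1 57.4]
120 44 [40.  55.6 59. ]
130 85 [39.5 44.2 59.2]
140 70 [38.6 41.5 55.6]
150 78 [39.  41.2 43.5]
```

View pics/drop.png

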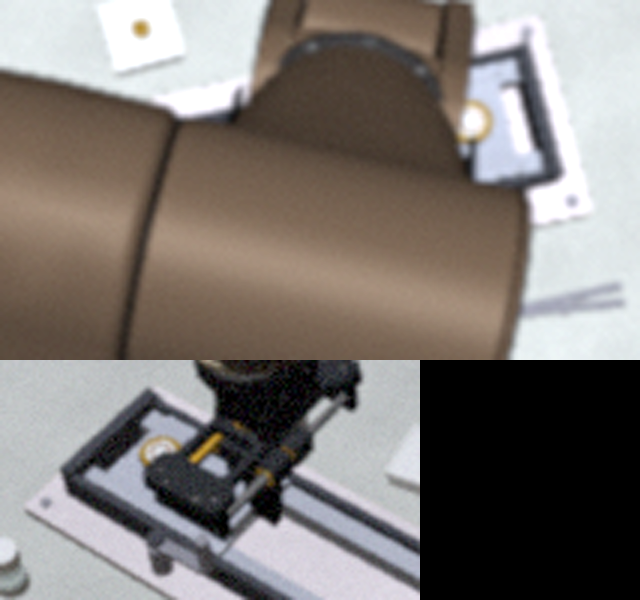

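The crops show the carrier home: its top face is level at z≈40 from x=60 to 150, the mount top is near 58, and there is a gap to the cross-bar. The clip's pin is at scene crop (205,545). I'll back off, lift, and go to the outer side of the pin.

>>> {"op": "step_arm", "data": {"plan": [{"x":0.2,"y":0,"z":0,"rx":0,"ry":0,"rz":0},{"x":0.2,"y":0,"z":0,"rx":0,"ry":0,"rz":0},{"x":0,"y":0,"z":-0.5,"rx":0,"ry":0,"rz":0},{"x":0,"y":0,"z":-0.8,"rx":0,"ry":0,"rz":0},{"x":0,"y":0,"z":-0.8,"rx":0,"ry":0,"rz":0},{"x":0,"y":0.4,"z":-0.5,"rx":0,"ry":0,"rz":0},{"x":-0.16,"y":0.8,"z":0,"rx":0,"ry":0,"rz":0},{"x":-0.16,"y":0.9,"z":0,"rx":0,"ry":0,"rz":0},{"x":-0.16,"y":0.9,"z":0,"rx":0,"ry":0,"rz":0},{"x":-0.16,"y":0.8,"z":0,"rx":0,"ry":0,"rz":0}]}}

```text
t: 11.97
eef_pos: [665.3, -31.8, 109.8]
tcp_rot: [3.141, -0.0, 1.813]
ft_force: [-0.2, -0.5, -0.9]
opening: 0.007
grip_force: 0.0
```

```bash
python3 w.py
```

```text
t 11.9667 track 19.5 96.0 z 109.8 rot [ 3.141 -0.     1.813] F track 0.43 -0.36 -0.86 op 0.006522637747968095
```

>>> {"op": "step_arm", "data": {"plan": [{"x":0,"y":0,"z":0.5,"rx":0,"ry":0,"rz":0},{"x":0,"y":0,"z":0.5,"rx":0,"ry":0,"rz":0},{"x":0,"y":0,"z":0.5,"rx":0,"ry":0,"rz":0},{"x":0,"y":0,"z":0.4,"rx":0,"ry":0,"rz":0},{"x":0,"y":-0.15,"z":0,"rx":0,"ry":0,"rz":0},{"x":0,"y":-0.15,"z":0,"rx":0,"ry":0,"rz":0},{"x":0,"y":-0.15,"z":0,"rx":0,"ry":0,"rz":0},{"x":0,"y":-0.15,"z":0,"rx":0,"ry":0,"rz":0},{"x":0,"y":-0.15,"z":0,"rx":0,"ry":0,"rz":0},{"x":0,"y":-0.15,"z":0,"rx":0,"ry":0,"rz":0}]}}

```text
t: 12.8
eef_pos: [642.3, -38.2, 62.8]
tcp_rot: [3.14, 0.0, 1.813]
ft_force: [0.5, 0.1, 0.1]
opening: 0.006
grip_force: 0.3
```

```bash
python3 w.py
```

```text
t 12.8 track 20.2 72.1 z 62.8 rot [3.14  0.    1.813] F track 0.03 0.55 0.1 op 0.006408555700579067
```

>>> {"op": "step_arm", "data": {"plan": [{"x":0,"y":-0.15,"z":0,"rx":0,"ry":0,"rz":0},{"x":0,"y":-0.15,"z":0,"rx":0,"ry":0,"rz":0},{"x":0,"y":-0.15,"z":0,"rx":0,"ry":0,"rz":0},{"x":-0.06,"y":-0.14,"z":0,"rx":0,"ry":0,"rz":0},{"x":-0.06,"y":-0.14,"z":0,"rx":0,"ry":0,"rz":0},{"x":-0.06,"y":-0.14,"z":0,"rx":0,"ry":0,"rz":0},{"x":-0.05,"y":-0.11,"z":0,"rx":0,"ry":0,"rz":0},{"x":-0.05,"y":-0.11,"z":0,"rx":0,"ry":0,"rz":0},{"x":-0.05,"y":-0.11,"z":0,"rx":0,"ry":0,"rz":0},{"x":-0.05,"y":-0.11,"z":0,"rx":0,"ry":0,"rz":0}]}}

```text
t: 13.63
eef_pos: [612.5, -55.0, 62.0]
tcp_rot: [-3.141, -0.0, 1.813]
ft_force: [0.2, 0.5, -0.5]
opening: 0.007
grip_force: 0.3
```

```bash
python3 w.py;  python3 - <<'E'
from h import *
c=cam('top');s=cam('scene')
a=cv2.resize(c['image'][130:220,216:376,::-1],(480,270),interpolation=cv2.INTER_CUBIC)
b=cv2.resize(s['image'][150:210,140:240,::-1],(500,300),interpolation=cv2.INTER_CUBIC)
im=np.zeros((570,500,3),np.uint8); im[:270,:480]=a; im[270:]=b
cv2.imwrite('pics/swing.png',cv2.convertScaleAbs(im,alpha=1.4))
E
```

```text
t 13.6333 track 29.5 39.1 z 62.0 rot [-3.141 -0.     1.813] F track -0.44 0.34 -0.46 op 0.007144830136984385
```

View pics/swing.png

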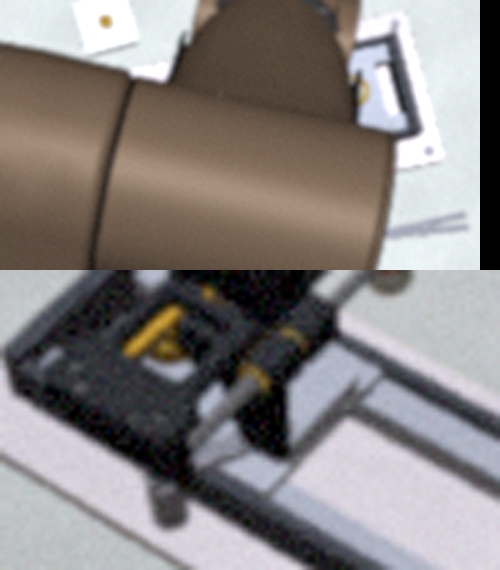

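The clip's pin has left its start place and is now hidden beside the finger. The carrier's lip is where it was. I'll continue around the arc.

>>> {"op": "step_arm", "data": {"plan": [{"x":-0.11,"y":-0.08,"z":0,"rx":0,"ry":0,"rz":0},{"x":-0.11,"y":-0.08,"z":0,"rx":0,"ry":0,"rz":0},{"x":-0.11,"y":-0.08,"z":0,"rx":0,"ry":0,"rz":0},{"x":-0.12,"y":-0.08,"z":0,"rx":0,"ry":0,"rz":0},{"x":-0.1,"y":-0.06,"z":0,"rx":0,"ry":0,"rz":0},{"x":-0.1,"y":-0.06,"z":0,"rx":0,"ry":0,"rz":0},{"x":-0.1,"y":-0.06,"z":0,"rx":0,"ry":0,"rz":0},{"x":-0.1,"y":-0.06,"z":0,"rx":0,"ry":0,"rz":0},{"x":-0.1,"y":-0.04,"z":0,"rx":0,"ry":0,"rz":0},{"x":0,"y":0,"z":0,"rx":0,"ry":0,"rz":0}]}}

```text
t: 14.57
eef_pos: [603.9, -81.9, 62.1]
tcp_rot: [-3.142, -0.0, 1.812]
ft_force: [-1.0, -0.2, 0.2]
opening: 0.005
grip_force: 0.0
```

```bash
python3 w.py
```

```text
t 14.5667 track 53.5 24.4 z 62.1 rot [-3.142 -0.     1.812] F track -0.07 -1.06 0.25 op 0.005117604037000037
```

>>> {"op": "step_arm", "data": {"plan": [{"x":-0.04,"y":0,"z":0,"rx":0,"ry":0,"rz":0},{"x":-0.04,"y":0,"z":0,"rx":0,"ry":0,"rz":0},{"x":-0.04,"y":0,"z":0,"rx":0,"ry":0,"rz":0},{"x":0,"y":0,"z":0,"rx":0,"ry":0,"rz":0},{"x":0,"y":0,"z":0,"rx":0,"ry":0,"rz":0},{"x":0,"y":0,"z":0,"rx":0,"ry":0,"rz":0},{"x":0,"y":0,"z":0,"rx":0,"ry":0,"rz":0},{"x":0,"y":0,"z":0,"rx":0,"ry":0,"rz":0},{"x":0,"y":0,"z":0,"rx":0,"ry":0,"rz":0},{"x":0,"y":0,"z":0,"rx":0,"ry":0,"rz":0}]}}

```text
t: 15.4
eef_pos: [604.0, -82.6, 62.0]
tcp_rot: [-3.14, -0.003, 1.813]
ft_force: [-1.7, 12.4, 3.4]
opening: 0.006
grip_force: 6.7
```

```bash
python3 w.py
```

```text
t 15.4 track 54.2 24.3 z 62.0 rot [-3.140e+00 -3.000e-03  1.813e+00] F track -12.46 1.32 3.36 op 0.005965790101656943
```

Reaction of 12 N: the clip is at its stop. Back off, lift and move clear.

>>> {"op": "step_arm", "data": {"plan": [{"x":0.1,"y":0,"z":0,"rx":0,"ry":0,"rz":0},{"x":0.2,"y":0,"z":0,"rx":0,"ry":0,"rz":0},{"x":0.3,"y":0,"z":0,"rx":0,"ry":0,"rz":0},{"x":0.3,"y":0,"z":-0.3,"rx":0,"ry":0,"rz":0},{"x":0,"y":0,"z":-0.8,"rx":0,"ry":0,"rz":0},{"x":0,"y":0,"z":-1,"rx":0,"ry":0,"rz":0},{"x":0,"y":0,"z":-1,"rx":0,"ry":0,"rz":0},{"x":0.5,"y":0,"z":-1,"rx":0,"ry":0,"rz":0},{"x":1,"y":-0.4,"z":-0.5,"rx":0,"ry":0,"rz":0},{"x":1,"y":-0.4,"z":0,"rx":0,"ry":0,"rz":0}]}}

```text
t: 16.23
eef_pos: [565.7, -6.3, 180.4]
tcp_rot: [3.137, 0.002, 1.812]
ft_force: [1.0, 0.8, -0.0]
opening: 0.003
grip_force: 0.0
```

>>> {"op": "step_arm", "data": {"plan": [{"x":1,"y":-0.4,"z":0,"rx":0,"ry":0,"rz":0},{"x":1,"y":-0.4,"z":0,"rx":0,"ry":0,"rz":0},{"x":1,"y":-0.4,"z":0,"rx":0,"ry":0,"rz":0},{"x":1,"y":-0.4,"z":0,"rx":0,"ry":0,"rz":0},{"x":1,"y":-0.4,"z":0,"rx":0,"ry":0,"rz":0},{"x":1,"y":-0.4,"z":0,"rx":0,"ry":0,"rz":0},{"x":1,"y":-0.4,"z":0,"rx":0,"ry":0,"rz":0},{"x":1,"y":-0.4,"z":0,"rx":0,"ry":0,"rz":0},{"x":1,"y":-0.4,"z":0,"rx":0,"ry":0,"rz":0},{"x":0.5,"y":-0.2,"z":0,"rx":0,"ry":0,"rz":0}]}}

```text
t: 17.07
eef_pos: [413.9, 202.8, 177.7]
tcp_rot: [3.141, -0.0, 1.814]
ft_force: [0.1, -0.7, -0.4]
opening: 0.01
grip_force: 0.0
```

```bash
python3 w.py;  python3 - <<'E'
from h import *
c=cam('top');s=cam('scene')
a=cv2.resize(c['image'][105:235,216:376,::-1],(400,325),interpolation=cv2.INTER_CUBIC)
a0=cv2.resize(c['image'][145:185,270:370,::-1],(400,160),interpolation=cv2.INTER_CUBIC)
b=cv2.resize(s['image'][120:270,120:320,::-1],(400,300),interpolation=cv2.INTER_CUBIC)
im=np.zeros((485,800,3),np.uint8); im[:325,:400]=a; im[325:,:400]=a0; im[:300,400:]=b
cv2.imwrite('pics/end.png',cv2.convertScaleAbs(im,alpha=1.3))
P=cloud(s); z=np.load('tr.npz'); o=z['o']-2.5*z['ey']; d=P[:,:,:2]-o; X=d@z['ex']; Y=d@z['ey']
m=(abs(Y)<42)&(P[:,:,2]>25)&(P[:,:,2]<90)
for x in range(30,170,10):
    q=P[m&(abs(X-x)<5)][:,2]; print(x,len(q),np.percentile(q,[10,50,90]).round(1) if len(q) else '')
q=(abs(Y)<60)&(P[:,:,2]>70)&(P[:,:,2]<95)&(abs(X-70)<60); print('pin',np.median(X[q]),np.median(Y[q]),q.sum())
E
```

```text
t 17.0667 track -268.4 -92.0 z 177.7 rot [ 3.141 -0.     1.814] F track 0.65 -0.08 -0.36 op 0.00975105075342818
30 184 [34.1 43.  55.2]
40 68 [38.1 40.5 43.3]
50 109 [38.5 40.4 42.5]
60 113 [38.4 41.3 43.8]
70 160 [38.8 44.8 80.7]
80 75 [38.8 41.4 47.7]
90 88 [38.5 41.1 43.5]
100 86 [38.  41.  43.8]
110 143 [38.8 42.2 57.1]
120 114 [38.8 42.6 58.2]
130 95 [39.7 42.5 58.6]
140 73 [38.7 41.  55.6]
150 71 [38.2 40.3 43.1]
160 26 [32.2 37.1 40.2]
pin 69.060086264776 23.113562092937126 35
```

View pics/end.png

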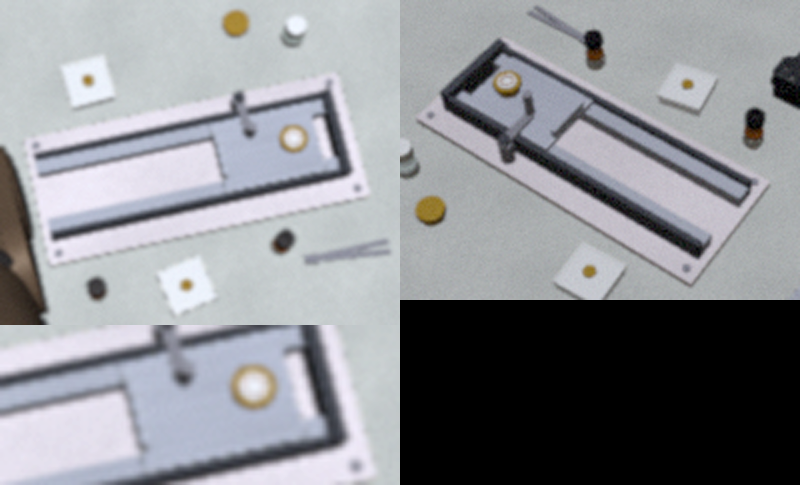

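The carrier is seated level, with its top at z≈40. The clip lies straight across it, pin at track (69, 23) and top-view crop (248,130). The bystanders haven't moved and the hand is clear.

```bash
python3 -c "
from cell import *
print(job_done())"
```

```text
the job is handed in; nothing more can be done
None
```

The carrier was pushed home into its notches, the clip was swung straight across over it to its stop, the bystanders stayed where they were, and the job was handed in at about 17 s with the hand clear.

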